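Photograph all three sides of a repaired lamp on a turntable

ROBOT

A 6-joint arm with a two-finger parallel gripper is mounted at the origin on the work surface. World frame = base frame: x ahead of the robot, y to its left, z up, the work surface at z = 0. Lengths are in m, angles in rad, forces in N, time in s.
With the tool pointing down it reaches from about 0.275 to 0.975 m from the base axis. Payload 8.4 kg.
Tool frame: the origin (TCP) lies at the very end of the fingers, on their centre line; the grasp point (between the pads) lies 19 mm behind it; z points along the fingers, y is the direction in which the jaws open and shut (so a half turn about z gives the same grasp; the last joint's range is limited). The gripper opens to 92 mm and grips with 3 to 60 N. Pads are 20 mm wide; open, the fingers measure 128 mm over their backs; the gripper's body (75 mm by 189 mm) begins 69 mm behind the grasp point.
Start: joints at [-1.182, 0.353, 1.633, -0, 1.155, -0.002], TCP at [0.238, -0.578, 0.215] pointing down, gripper open.
Joint ranges: [-2.63, 2.63], [-0.92, 2.1], [0.06, 2.66], [-1.3, 4.44], [0, 2.69], [-3.02, 3.02]. Speed limits (rad/s): [2.22, 2.22, 2.79, 3.14, 3.14, 3.14].

INTERFACE

Orientations are given as a unit quaternion [x, y, z, w].
In Python, from station import ctrl gives the robot as it stands.
- The arm moves only by the tool send_rows, never from a script. Its argument "deltas" is a list of rows, each an object with "turn": the turn, a rotation vector about the tool's x, y, z in degrees, a list of three; "offset": the shift along the tool's x, y, z in mm, a list of three; "hand": the closure in counts, from 0 (fully open) to 255 (shut). In form: [{"turn": [rx, ry, rz], "offset": [tx, ty, tz], "hand": hand}, ...]. A call has 1 to 8 rows; each row shifts and turns the commanded pose from where the row before left it, along the tool's axes as they then stand; what a row does not reach is not made up. A row lasts 1/12 s, in which the tool goes at most 41.7 mm and 7.16 degrees, less where a joint would pass 70% of its speed; a pose out of reach is approached as far as the arm can. A call is refused whole if a number of a shift passes 41.7 or a number of a turn 7.16, either way. A call with a gripper value outside its range is refused whole. The fingers move at their own pace and stop on an object; "squeeze" is the grip in N (left out, the last holds). Time passes only in rows, so rows that do not move let the fingers close. It gives the time, the measured TCP pose, the force and the opening at its end, in the units of the state.
- ctrl.get_obs(): the state, without advancing time (a new reading comes with each control period).
- ctrl.read_camera(name): name is "scene" or "top" or "wrist"; returns the picture (384x512x3 uint8, blue, green, red); there is no depth.
- ctrl.camera_model(name): a dict with "camera_matrix" (3x3 intrinsics, pixels), "origin" and "attitude" of the camera in the world; the wrist camera has in their place "hand_eye" (4x4, takes a point from camera to tool coordinates, whose origin is the TCP and whose axes are the flange's). Camera axes: x right, y up, looking along -z (the intrinsics and any distortion apply to the point x, -y, -z); pixel columns grow to the right and rows downward; lengths in m; the calibration is good to about 2 mm. A picture is of the moment at which its call begins: read the wrist's pose just before it. camera_model takes no time and is no camera call.
- ctrl.close_job(): hands the job in, once; it reports no verdict.
Trained networks look in the newest picture that a camera, given by its name, has taken for a name from the list of things; names that differ only in an ending like _2 or _b are one class to them, and where a whole thing is asked for, a point or a joint stands for the part that bears it (a point fixed in the world has none). Each returns a list of dicts, best first, with "conf" (0 to 1); they miss things now and then, are a little off and sometimes report something else, mostly with a low value. They report only what shows in the picture. A call takes as long as a camera call. They do not tell look-alikes from the thing itself.
- ctrl.cut_out(target, camera): "mask" (384x512 bool, what is visible of it).
- ctrl.landmark_of(target, camera): "at" ([x, y, z] in m, in world coordinates, good to about 4 mm: a listed point, or the origin of a listed thing).
The state is a dict: "clock": time; "qpos": joint angles; "qvel": joint speeds; "tau": joint torques, N m; "tcp_pos": TCP position; "eef_rot": TCP orientation; "contact_force": force on the tool from outside, world axes, zero at the start; "ft_torque": the same for the moment, N m; "grip_width": finger opening in m.
Only numpy, scipy, OpenCV 4.12 (cv2) and the standard library are available. Lean on these libraries where they do the work, as an engineer would, in place of code of your own. Each camera call takes 0.05 s, during which the arm holds its last target. There are 200 camera calls.

TASK

Photograph the repaired lamp from all three sides for the repair record: white side first, then yellow, then red. For each one, turn the turntable by its green posts until that side squarely faces the lens (its arrow on the white mark), let it stand still and press the red shutter button all the way, never pressing it while no side faces the lens. Do not touch the lamp itself, leave the other things on the bench where they are, and finish with the red side still facing the lens and the button up.

Things in the scene. Friction and masses are not known exactly. Their poses are not given: they have to be found in the camera images.
- turntable (a joint): angle of the round dark-grey turntable, 268 mm across, its top 36 mm above the table, stiff enough to stay where it is left; turns freely both ways, positive is counter-clockwise seen from above. 0 = the white side of the lamp faces the lens, +2.094 = the yellow side, -2.094 (= +4.189) = the red side; whole turns may be added.
- lamp: the lamp, a dark-blue three-sided body with a white, a yellow and a red panel 120 degrees apart, bolted to the middle of the turntable; it reaches 75 mm out from the axis and up to 126 mm above the work surface. Origin on the axis in the disc top; x points out of the white side
- axis (a point): the turning axis, in the turntable's top face; x points from the axis to the lens, z up. It belongs to the fixed black base (284 mm across, with a 75 mm wide neck that reaches 315 mm out along +x and carries the camera)
- mark (a point): point at the rim of the disc, 131 mm from the axis towards the lens, at the inner end of the white line on the black neck: an arrow on the mark has its tip here. The lens front is 226 mm from the axis, 86 mm above the table; the camera is 105 mm wide, its top 125 mm above the table
- post0 (a point): centre of the top of an upright green round post on the disc, 20 mm across, 112 mm from the axis, its top 115 mm above the table, 79 mm tall above the disc; stands midway between two of the coloured arrows. The disc is turned by pushing it
- post1 (a point): centre of the top of an upright green round post on the disc, 20 mm across, 112 mm from the axis, its top 115 mm above the table, 79 mm tall above the disc; stands midway between two of the coloured arrows. The disc is turned by pushing it
- post2 (a point): centre of the top of an upright green round post on the disc, 20 mm across, 112 mm from the axis, its top 115 mm above the table, 79 mm tall above the disc; stands midway between two of the coloured arrows. The disc is turned by pushing it
- arrow_white (a point): tip of the white arrow at the disc's rim, 131 mm from the axis, straight out from the middle of the lamp's white side
- arrow_yellow (a point): tip of the yellow arrow at the disc's rim, 131 mm from the axis, straight out from the middle of the lamp's yellow side
- arrow_red (a point): tip of the red arrow at the disc's rim, 131 mm from the axis, straight out from the middle of the lamp's red side
- shutter (a joint): travel of the shutter button: 0 up, 0.007 m fully down; the photo is taken once it is pressed beyond 0.0045. A spring (4 N when fully down) lifts it again
- shutter_top (a point): centre of the top of the round red shutter button, 38 mm across, in a small fixed grey housing; pressed straight down. It stands to the left or to the right of the turntable
- tape: roll of yellow tape, 90 mm across, 25 mm high, lying flat; origin in the middle of its underside; a bystander
- spray: green spray bottle with blue head, 74 mm across, 209 mm tall; origin in the middle of its underside; a bystander
- screwdriver: red-handled screwdriver, 200 mm long, lying along its x; origin in the middle of its underside; a bystander
- wrench: steel wrench, 180 mm long, lying along its x; origin in the middle of its underside; a bystander
- shade: small dark open steel lampshade, 132 mm across its open top, 65 mm high; origin in the middle of its underside; a bystander
- jar: glass jar with steel cap, 66 mm across, 85 mm high; origin in the middle of its underside; a bystander
- cover: flat grey plastic cover, 85 x 55 x 14 mm; origin in the middle of its underside; a bystander
Mind the look-alikes: they are no part of the job. What is shaped like the part that bears shutter but orange or turquoise is not meant.

How it is judged:
On the way, in this order (a step that is already met when the one before it is completed fails the run):
1. the shutter button is pressed while the white arrow points at the mark and the turntable stands still (horizontal distance between arrow_white and mark below 0.014 m and value of joint shutter above 0.0045 m and velocity of joint turntable between -0.1 and 0.1 rad/s), for 0.1 s.
2. the shutter button is pressed while the yellow arrow points at the mark and the turntable stands still (horizontal distance between arrow_yellow and mark below 0.014 m and value of joint shutter above 0.0045 m and velocity of joint turntable between -0.1 and 0.1 rad/s), for 0.1 s.
3. the shutter button is pressed while the red arrow points at the mark and the turntable stands still (horizontal distance between arrow_red and mark below 0.014 m and value of joint shutter above 0.0045 m and velocity of joint turntable between -0.1 and 0.1 rad/s), for 0.1 s.
At the end, for the whole second after the job is handed in: the red arrow is within 14 mm of the mark (about 6 degrees), the turntable is still and the shutter button is up (less than 1.5 mm down) (horizontal distance between arrow_red and mark below 0.014 m and value of joint shutter below 0.0015 m and velocity of joint turntable between -0.1 and 0.1 rad/s); the robot touches nothing.
It fails at once if the shutter is pressed while no side faces the lens (every arrow more than 18 mm from the mark) (value of joint shutter above 0.0045 m and not (horizontal distance between arrow_white and mark below 0.018 m) and not (horizontal distance between arrow_yellow and mark below 0.018 m) and not (horizontal distance between arrow_red and mark below 0.018 m)).
It fails at once if the robot touches the lamp itself (more than 1 N) (contact force between lamp and the arm above 1 N or contact force between lamp and the fingers above 1 N).
It fails at once if a bystander is moved more than 30 mm (distance of any of tape, spray, screwdriver, wrench, shade, jar, cover from where it was at the start of the episode above 0.03 m).
It also fails if it takes over 70 s, if anything falls off the work surface, if the arm or the gripper's body presses on something with over 40 N, if the wrist force passes 120 N, or if a joint passes its speed limit or range.

## Working session

There is one attempt and no reset: what is moved stays moved. The work goes in short steps, Python scripts to look and compute and a tool call to move; the robot and the scene stay as the last step left them, time stands still between calls to the robot, and variables do not carry over. Pictures are saved under pics/ and viewed, about 8 in all and at most 12, crops included, and the job is handed in when it is done.

Besides the shell and the picture viewer there is one more tool, called after "Request:" in YAML: its name, and indented under it one key for each argument. send_rows: Moves the arm, as the interface text tells. Its arguments: {"type":"object","properties":{"deltas":{"type":"array"},"squeeze":{"type":"number"}},"required":["deltas"]}

```bash
mkdir -p pics; ls; cat > h.py <<'E'
import numpy as np, cv2
from station import ctrl
def lm(names,cam):
    for n in names:
        try:
            r=ctrl.landmark_of(n,cam)
            print(cam,n,[(np.round(d['at'],3).tolist(),round(d['conf'],2)) for d in r[:4]])
        except Exception as e: print(n,e)
E
python3 - <<'E'
from h import *
ims=[]
for c in ("top","scene"):
    im=ctrl.read_camera(c); cv2.imwrite(f"pics/{c}0.png",im)
    m=ctrl.camera_model(c); print(c,m)
    lm(["axis","mark","post0","post1","post2","arrow_white","arrow_yellow","arrow_red","shutter_top","spray","jar","tape","shade","screwdriver","wrench","cover"],c)
o=ctrl.get_obs(); print(o['tcp_pos'],o['eef_rot'],o['clock'],o['grip_width'])
E
```

```text
pics
top {'camera_matrix': array([[461.20913637,   0.        , 256.67186398],
       [  0.        , 461.20913637, 194.35524824],
       [  0.        ,   0.        ,   1.        ]]), 'origin': array([ 0.37077   , -0.02295201,  1.44326849]), 'attitude': array([ 0.05360115, -0.04788357, -0.69684352,  0.71361278])}
top axis [([0.62, 0.012, 0.031], 0.65)]
top mark [([0.752, 0.042, 0.042], 0.83), ([0.67, -0.44, 0.003], 0.69), ([0.696, -0.091, 0.04], 0.52), ([0.708, -0.313, 0.0], 0.39)]
top post0 [([0.577, -0.092, 0.118], 0.96), ([0.548, 0.1, 0.116], 0.76), ([0.729, 0.024, 0.118], 0.67)]
top post1 [([0.577, -0.092, 0.118], 0.96), ([0.548, 0.1, 0.116], 0.76), ([0.729, 0.024, 0.118], 0.67)]
top post2 [([0.577, -0.092, 0.118], 0.96), ([0.548, 0.1, 0.116], 0.76), ([0.729, 0.024, 0.118], 0.67)]
top arrow_white [([0.487, -0.008, 0.037], 0.98)]
top arrow_yellow [([0.669, 0.13, 0.038], 0.8)]
top arrow_red [([0.696, -0.091, 0.037], 0.73)]
top shutter_top [([0.541, -0.334, 0.025], 0.61)]
top spray [([0.61, 0.465, 0.002], 0.85), ([0.522, -0.515, -0.002], 0.35)]
top jar [([0.671, -0.44, 0.001], 0.76)]

[... 1228 characters left out ...]
 0.023], 0.57), ([0.537, -0.338, 0.023], 0.55), ([0.669, 0.127, 0.038], 0.5), ([0.622, 0.009, 0.034], 0.47)]
scene spray [([0.616, 0.464, 0.002], 0.95), ([0.615, 0.01, 0.036], 0.68)]
scene jar [([0.669, -0.44, -0.001], 0.63), ([0.669, 0.128, 0.038], 0.4)]
scene tape [([0.484, 0.331, 0.003], 0.7)]
scene shade [([0.522, -0.514, 0.0], 0.87), ([0.49, -0.004, 0.039], 0.25)]
scene screwdriver [([0.706, -0.31, 0.003], 0.76)]
scene wrench [([0.394, 0.468, 0.002], 0.64)]
scene cover [([0.412, -0.46, 0.001], 0.58), ([0.394, 0.47, -0.002], 0.58), ([0.745, 0.039, 0.033], 0.31)]
[ 0.23808048 -0.57786465  0.21456084] [ 9.80965775e-01  1.94180711e-01 -9.07980595e-06 -2.45470008e-05] 1.7 0.09202592928499251
```

View pics/top0.png

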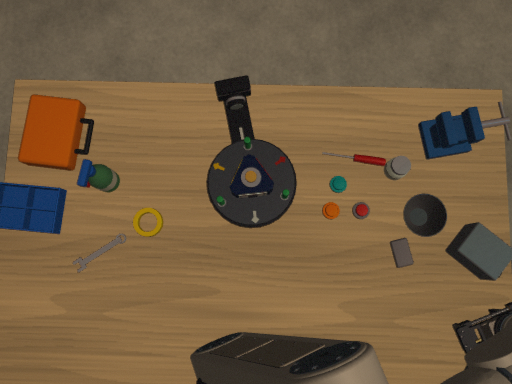

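View pics/scene0.png

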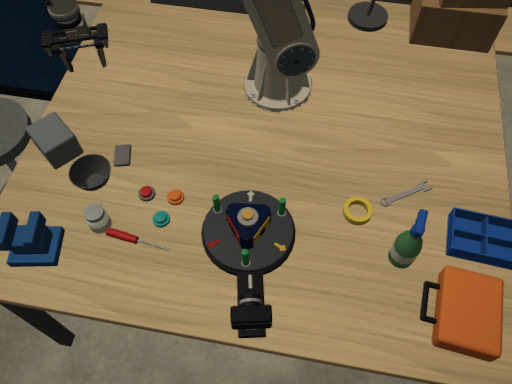

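Top view: turntable at (251,180) with the white arrow at (255,217), nearly opposite the lens. The neck runs up to the camera at (236,90). Button candidates are orange (331,211), turquoise (339,184) and red (361,211). The red one, at about (0.539,-0.336), is the target. Next I'll fit the geometry and check the choice in a crop.

```bash
python3 - <<'E'
from h import *
from scipy.optimize import least_squares
import collections
P=collections.defaultdict(list)
for c in ("top","scene"):
    im=ctrl.read_camera(c)
    if c=="scene": cv2.imwrite("pics/crop1.png",cv2.resize(im[150:290,60:300],None,fx=3,fy=3,interpolation=cv2.INTER_CUBIC))
    for n in ["axis","mark","arrow_white","arrow_yellow","arrow_red"]:
        r=ctrl.landmark_of(n,c)
        if r: P[n].append(r[0]['at'])
    for d in ctrl.landmark_of("post0",c)[:3]: P["posts"].append(d['at'])
    for d in ctrl.landmark_of("shutter_top",c): print(c,'shutter',np.round(d['at'],4),d['conf'])
for n in P: print(n,np.round(P[n],4).tolist())
def f(p):
    r=[]
    u=lambda a:np.array([np.cos(a),np.sin(a)])
    A=p[:2]
    for n,k in(("arrow_white",0),("arrow_yellow",-1),("arrow_red",1)):
        for q in P[n]: r+=list(A+.131*u(p[2]+k*2.0944)-q[:2])
    for q in P["posts"]:
        e=[A+.112*u(p[2]+b)-q[:2] for b in(np.pi,np.pi/3,-np.pi/3)]
        r+=list(min(e,key=np.linalg.norm))
    for q in P["axis"]: r+=list(A-q[:2])
    for q in P["mark"]: r+=list(A+.131*u(p[3])-q[:2])
    return r
s=least_squares(f,[.621,.01,3.26,.227],loss='soft_l1',f_scale=.004)
print(s.x,np.degrees(s.x[2:]),np.round(np.array(s.fun)*1000,1))
E
```

```text
top shutter [ 0.5352 -0.2376  0.0249] 0.56
top shutter [ 0.6221 -0.2641  0.0214] 0.55
top shutter [0.7505 0.0406 0.041 ] 0.33
scene shutter [ 0.5401 -0.3362  0.0239] 0.58
scene shutter [ 0.6233 -0.2656  0.0194] 0.48
scene shutter [ 0.5318 -0.2426  0.0204] 0.41
scene shutter [ 0.4906 -0.0037  0.0399] 0.28
axis [[0.6197, 0.0095, 0.0323], [0.62, 0.0081, 0.0361]]
mark [[0.7493, 0.0435, 0.038], [0.7469, 0.0391, 0.0327]]
arrow_white [[0.4884, -0.0066, 0.0377], [0.4887, -0.0036, 0.0394]]
arrow_yellow [[0.6662, 0.1307, 0.0387], [0.6708, 0.1262, 0.0381]]
arrow_red [[0.6947, -0.0903, 0.0397], [0.6975, -0.0955, 0.0368]]
posts [[0.727, 0.0261, 0.1191], [0.5484, 0.0962, 0.1168], [0.5742, -0.0924, 0.1216], [0.553, 0.0973, 0.1126], [0.7295, 0.0203, 0.116], [0.5768, -0.0935, 0.1109]]
[0.61859251 0.00949402 3.26542319 0.24003695] [187.09496714  13.7531042 ] [ 0.2 -0.1 -0.1 -3.1  3.4 -0.5 -1.2  4.   2.9 -4.7  0.1  0.5  2.7 -2.8
  2.6  2.6  0.8 -1.3 -2.   1.5  0.2  3.  -1.8 -0.2 -1.1 -0.  -1.4  1.4
 -3.5 -2.9 -1.1  1.5]
```

View pics/crop1.png

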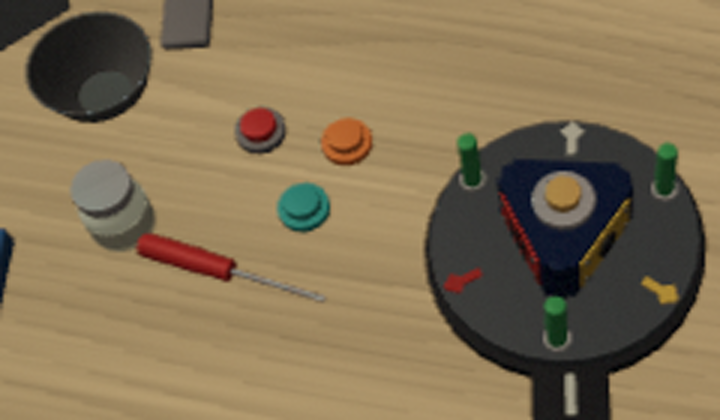

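The crop shows the red button in its grey housing at (260,125), with the orange one at (347,138) and turquoise at (303,205), so red it is. Now I'll move above the post at world (0.552,0.099) and keep hold of that post for all the turns.

Request:
send_rows:
  deltas:
    - {"turn":[0,0,0],"offset":[0,0,-20],"hand":0}
    - {"turn":[0,0,0],"offset":[0,0,-20],"hand":0}
    - {"turn":[0,0,0],"offset":[27.4,-25.3,0],"hand":0}
    - {"turn":[0,0,0],"offset":[27.4,-25.3,0],"hand":0}
    - {"turn":[0,0,0],"offset":[27.4,-25.3,0],"hand":0}
    - {"turn":[0,0,0],"offset":[27.4,-25.3,0],"hand":0}
    - {"turn":[0,0,0],"offset":[27.4,-25.3,0],"hand":0}
    - {"turn":[0,0,0],"offset":[27.4,-25.3,0],"hand":0}

```text
clock: 3.17
tcp_pos: [0.3326, -0.3733, 0.2547]
eef_rot: [0.981, 0.194, 0.0, 0.0]
contact_force: [0.7, -1.3, 0.6]
grip_width: 0.0915
```

Request:
send_rows:
  deltas:
    - {"turn":[0,0,0],"offset":[27.4,-25.3,0],"hand":0}
    - {"turn":[0,0,0],"offset":[27.4,-25.3,0],"hand":0}
    - {"turn":[0,0,0],"offset":[27.4,-25.3,0],"hand":0}
    - {"turn":[0,0,0],"offset":[27.4,-25.3,0],"hand":0}
    - {"turn":[0,0,0],"offset":[27.4,-25.3,0],"hand":0}
    - {"turn":[0,0,0],"offset":[27.4,-25.3,0],"hand":0}
    - {"turn":[0,0,0],"offset":[27.4,-25.3,0],"hand":0}
    - {"turn":[0,0,0],"offset":[27.4,-25.3,0],"hand":0}

```text
clock: 3.83
tcp_pos: [0.4583, -0.1025, 0.2549]
eef_rot: [0.981, 0.194, 0.0, 0.0]
contact_force: [0.7, -0.5, -0.5]
grip_width: 0.0919
```

Request:
send_rows:
  deltas:
    - {"turn":[0,0,0],"offset":[27.4,-25.3,0],"hand":0}
    - {"turn":[0,0,0],"offset":[27.4,-25.3,0],"hand":0}
    - {"turn":[0,0,0],"offset":[27.4,-25.3,0],"hand":0}
    - {"turn":[0,0,0],"offset":[27.4,-25.3,0],"hand":0}
    - {"turn":[0,0,0],"offset":[27.4,-25.3,0],"hand":0}
    - {"turn":[0,0,0],"offset":[27.4,-25.3,0],"hand":0}
    - {"turn":[0,0,-7],"offset":[0,0,0],"hand":0}
    - {"turn":[0,0,-7],"offset":[0,0,0],"hand":0}

```text
clock: 4.5
tcp_pos: [0.5526, 0.1008, 0.2543]
eef_rot: [0.949, 0.316, -0.0, -0.0]
contact_force: [-0.7, -0.1, 0.4]
grip_width: 0.0921
```

Request:
send_rows:
  deltas:
    - {"turn":[0,0,-7],"offset":[0,0,0],"hand":0}
    - {"turn":[0,0,-7],"offset":[0,0,0],"hand":0}
    - {"turn":[0,0,-7],"offset":[0,0,0],"hand":0}
    - {"turn":[0,0,-7],"offset":[0,0,0],"hand":0}
    - {"turn":[0,0,-7],"offset":[0,0,0],"hand":0}
    - {"turn":[0,0,-7],"offset":[0,0,0],"hand":0}
    - {"turn":[0,0,-7],"offset":[0,0,0],"hand":0}
    - {"turn":[0,0,-7],"offset":[0,0,0],"hand":0}

```text
clock: 5.17
tcp_pos: [0.552, 0.0988, 0.2546]
eef_rot: [0.69, 0.724, 0.0, 0.0]
contact_force: [-0.2, 0.1, -0.1]
grip_width: 0.092
```

Request:
send_rows:
  deltas:
    - {"turn":[0,0,-7],"offset":[0,0,0],"hand":0}
    - {"turn":[0,0,-7],"offset":[0,0,0],"hand":0}
    - {"turn":[0,0,-7],"offset":[0,0,0],"hand":0}
    - {"turn":[0,0,-7],"offset":[0,0,0],"hand":0}
    - {"turn":[0,0,-7],"offset":[0,0,0],"hand":0}
    - {"turn":[0,0,0],"offset":[0,0,0],"hand":0}

```text
clock: 5.67
tcp_pos: [0.552, 0.0987, 0.2546]
eef_rot: [0.441, 0.898, -0.0, 0.0]
contact_force: [0.4, 0.4, -0.6]
grip_width: 0.0918
```

```bash
cat >> h.py <<'E'
def st():
    o=ctrl.get_obs(); q=o['eef_rot']; p=np.array(o['tcp_pos'])
    yaw=np.degrees(2*np.arctan2(q[1],q[0]))
    print('t',round(o['clock'],2),'tcp',np.round(p,4),'yaw',round(yaw,2),'q',np.round(o['qpos'],2),'F',np.round(o['contact_force'],1),'w',round(o['grip_width'],4))
    return p,yaw
def delta(x,y):
    p,yaw=st(); a=np.radians(yaw); d=np.array([x,y])-p[:2]
    print('to',(x,y),'tool mm',np.round(1000*np.array([d@[np.cos(a),np.sin(a)],d@[np.sin(a),-np.cos(a)]]),1))
E
python3 - <<'E'
from h import *
st(); ctrl.read_camera("wrist"); lm(["post0"],"wrist"); delta(.552,.0988)
E
```

```text
t 5.67 tcp [0.552  0.0987 0.2546] yaw 127.72 q [ 0.17  0.22  1.73 -0.    1.2  -0.48] F [ 0.4  0.4 -0.6] w 0.0918
wrist post0 [([0.55, 0.101, 0.117], 0.6)]
t 5.77 tcp [0.552  0.0987 0.2546] yaw 127.15 q [ 0.17  0.22  1.73  0.    1.2  -0.47] F [-0.1 -0.5  0.2] w 0.0918
to (0.552, 0.0988) tool mm [0.1 0. ]
```

Request:
send_rows:
  deltas:
    - {"turn":[0,0,0],"offset":[0,0,30],"hand":0}
    - {"turn":[0,0,0],"offset":[0,0,30],"hand":0}
    - {"turn":[0,0,0],"offset":[0,0,30],"hand":0}
    - {"turn":[0,0,0],"offset":[0,0,30],"hand":0}
    - {"turn":[0,0,0],"offset":[0,0,30],"hand":0}
    - {"turn":[0,0,0],"offset":[0,0,30],"hand":0}
    - {"turn":[0,0,0],"offset":[0,0,5],"hand":0}
    - {"turn":[0,0,0],"offset":[0,0,0],"hand":255}
  squeeze: 10

```text
clock: 6.43
tcp_pos: [0.5505, 0.0985, 0.068]
eef_rot: [0.444, 0.896, -0.001, -0.002]
contact_force: [0.6, 0.4, 0.4]
grip_width: 0.0872
```

Request:
send_rows:
  deltas:
    - {"turn":[0,0,0],"offset":[0,0,0],"hand":255}
    - {"turn":[0,0,0],"offset":[0,0,0],"hand":255}
    - {"turn":[0,0,0],"offset":[0,0,0],"hand":255}
    - {"turn":[0,0,0],"offset":[0,0,0],"hand":255}
    - {"turn":[0,0,0],"offset":[0,0,0],"hand":255}
    - {"turn":[0,0,0],"offset":[0,0,0],"hand":255}

```text
clock: 6.93
tcp_pos: [0.5524, 0.0988, 0.0703]
eef_rot: [0.443, 0.896, 0.0, 0.0]
contact_force: [0.0, 0.3, -0.4]
grip_width: 0.0473
```

```bash
python3 - <<'E'
from h import *
delta(.552,.0988)
E
```

```text
t 6.93 tcp [0.5524 0.0988 0.0703] yaw 127.38 q [ 0.17  0.43  1.89  0.    0.82 -0.48] F [ 0.   0.3 -0.4] w 0.0473
to (0.552, 0.0988) tool mm [ 0.3 -0.3]
```

Request:
send_rows:
  deltas:
    - {"turn":[0,0,0],"offset":[0,0,0],"hand":255}
    - {"turn":[0,0,0],"offset":[0,0,0],"hand":255}
    - {"turn":[0,0,0],"offset":[0,0,0],"hand":255}
    - {"turn":[0,0,0],"offset":[0,0,0],"hand":255}
    - {"turn":[0,0,0],"offset":[0,0,0],"hand":255}
    - {"turn":[0,0,0],"offset":[0,0,0],"hand":255}
    - {"turn":[0,0,2.5],"offset":[-0.1,4.9,0],"hand":255}
    - {"turn":[0,0,2.5],"offset":[-0.1,4.9,0],"hand":255}

```text
clock: 7.6
tcp_pos: [0.5598, 0.1041, 0.0695]
eef_rot: [0.483, 0.876, -0.0, -0.0]
contact_force: [-1.6, -1.6, 0.8]
grip_width: 0.02
```

```bash
python3 - <<'E'
from h import *
st()
E
```

```text
t 7.6 tcp [0.5598 0.1041 0.0695] yaw 122.29 q [ 0.18  0.45  1.87 -0.    0.83 -0.38] F [-1.6 -1.6  0.8] w 0.02
```

Gripped (20 mm) with low force. Continuing the arc, 5° per row.

Request:
send_rows:
  deltas:
    - {"turn":[0,0,5],"offset":[-0.4,9.8,0],"hand":255}
    - {"turn":[0,0,5],"offset":[-0.4,9.8,0],"hand":255}
    - {"turn":[0,0,5],"offset":[-0.4,9.8,0],"hand":255}
    - {"turn":[0,0,5],"offset":[-0.4,9.8,0],"hand":255}
    - {"turn":[0,0,5],"offset":[-0.4,9.8,0],"hand":255}
    - {"turn":[0,0,5],"offset":[-0.4,9.8,0],"hand":255}
    - {"turn":[0,0,5],"offset":[-0.4,9.8,0],"hand":255}
    - {"turn":[0,0,5],"offset":[-0.4,9.8,0],"hand":255}

```text
clock: 8.27
tcp_pos: [0.6349, 0.1197, 0.0695]
eef_rot: [0.754, 0.657, -0.001, 0.0]
contact_force: [-2.9, -8.9, 6.0]
grip_width: 0.0199
```

```bash
python3 - <<'E'
from h import *
p,y=st(); v=p[:2]-[.6195,.0095]; print(np.linalg.norm(v),np.degrees(np.arctan2(v[1],v[0])))
E
```

```text
t 8.27 tcp [0.6349 0.1197 0.0695] yaw 82.18 q [ 0.19  0.54  1.69 -0.    0.91  0.32] F [-2.9 -8.9  6. ] w 0.0199
0.11122229370916838 82.04445789395538
```

Request:
send_rows:
  deltas:
    - {"turn":[0,0,5],"offset":[-0.4,9.8,0],"hand":255}
    - {"turn":[0,0,5],"offset":[-0.4,9.8,0],"hand":255}
    - {"turn":[0,0,5],"offset":[-0.4,9.8,0],"hand":255}
    - {"turn":[0,0,5],"offset":[-0.4,9.8,0],"hand":255}
    - {"turn":[0,0,5],"offset":[-0.4,9.8,0],"hand":255}
    - {"turn":[0,0,5],"offset":[-0.4,9.8,0],"hand":255}
    - {"turn":[0,0,5],"offset":[-0.4,9.8,0],"hand":255}
    - {"turn":[0,0,5],"offset":[-0.4,9.8,0],"hand":255}

```text
clock: 8.93
tcp_pos: [0.7015, 0.0838, 0.0694]
eef_rot: [0.933, 0.36, -0.003, 0.0]
contact_force: [-10.7, -6.6, 8.3]
grip_width: 0.0198
```

Request:
send_rows:
  deltas:
    - {"turn":[0,0,5],"offset":[-0.4,9.8,0],"hand":255}
    - {"turn":[0,0,5],"offset":[-0.4,9.8,0],"hand":255}
    - {"turn":[0,0,5],"offset":[-0.4,9.8,0],"hand":255}
    - {"turn":[0,0,5],"offset":[-0.4,9.8,0],"hand":255}
    - {"turn":[0,0,5],"offset":[-0.4,9.8,0],"hand":255}
    - {"turn":[0,0,5],"offset":[-0.4,9.8,0],"hand":255}
    - {"turn":[0,0,5],"offset":[-0.4,9.8,0],"hand":255}
    - {"turn":[0,0,0],"offset":[0,0,0],"hand":255}

```text
clock: 9.6
tcp_pos: [0.7294, 0.0223, 0.0692]
eef_rot: [0.998, 0.061, -0.003, 0.0]
contact_force: [-10.5, -0.8, 7.7]
grip_width: 0.0196
```

```bash
python3 - <<'E'
from h import *
p,y=st(); v=p[:2]-[.6195,.0095]; print(np.linalg.norm(v),np.degrees(np.arctan2(v[1],v[0])))
E
```

```text
t 9.6 tcp [0.7294 0.0223 0.0692] yaw 7.02 q [ 0.03  0.66  1.48 -0.    1.01  1.48] F [-10.5  -0.8   7.7] w 0.0196
0.11068589355343458 6.632138699622421
```

Request:
send_rows:
  deltas:
    - {"turn":[0,0,5],"offset":[-1,9.8,0],"hand":255}
    - {"turn":[0,0,5],"offset":[-0.6,9.8,0],"hand":255}
    - {"turn":[0,0,5],"offset":[-0.5,9.8,0],"hand":255}
    - {"turn":[0,0,5],"offset":[-0.4,9.8,0],"hand":255}
    - {"turn":[0,0,5],"offset":[-0.4,9.8,0],"hand":255}
    - {"turn":[0,0,5],"offset":[-0.4,9.8,0],"hand":255}
    - {"turn":[0,0,5],"offset":[-0.4,9.8,0],"hand":255}
    - {"turn":[0,0,5],"offset":[-0.4,9.8,0],"hand":255}

```text
clock: 10.27
tcp_pos: [0.7129, -0.0503, 0.0692]
eef_rot: [0.959, -0.283, -0.002, -0.0]
contact_force: [-5.7, 4.0, 3.7]
grip_width: 0.02
```

Request:
send_rows:
  deltas:
    - {"turn":[0,0,5],"offset":[-0.4,9.8,0],"hand":255}
    - {"turn":[0,0,5],"offset":[-0.4,9.8,0],"hand":255}
    - {"turn":[0,0,3.6],"offset":[-0.2,7,0],"hand":255}
    - {"turn":[0,0,0],"offset":[0,0,0],"hand":255}
    - {"turn":[0,0,0],"offset":[0,0,0],"hand":255}

```text
clock: 10.68
tcp_pos: [0.696, -0.071, 0.0692]
eef_rot: [0.92, -0.393, -0.002, 0.0]
contact_force: [-4.6, 1.1, 3.7]
grip_width: 0.0202
```

```bash
cat >> h.py <<'E'
def look(col,cams=("scene","top"),pic=None):
    A=np.array([.6195,.0095])
    an=lambda q:round(float(np.degrees(np.arctan2(q[1]-A[1],q[0]-A[0]))),1)
    for c in cams:
        im=ctrl.read_camera(c)
        if pic: cv2.imwrite(f"pics/{pic}_{c}.png",im)
        for n in ("arrow_"+col,"mark","post0"):
            for d in ctrl.landmark_of(n,c)[:3]:
                if d['conf']>.3: print(c,n,np.round(d['at'],4),'ang',an(d['at']),round(d['conf'],2))
E
python3 - <<'E'
from h import *
p,y=st(); v=p[:2]-[.6195,.0095]; print(np.linalg.norm(v),np.degrees(np.arctan2(v[1],v[0])))
look("white",pic="a")
t=cv2.imread("pics/a_top.png");s=cv2.imread("pics/a_scene.png")
cv2.imwrite("pics/a.png",np.hstack([cv2.resize(t[70:240,190:320],(390,510)),cv2.resize(s[180:345,190:320],(390,510))]))
E
```

```text
t 10.68 tcp [ 0.696  -0.071   0.0692] yaw -46.27 q [-0.1   0.61  1.56  0.    0.97  2.27] F [-4.6  1.1  3.7] w 0.0202
0.11105878737881983 -46.467314083925054
scene arrow_white [0.7446 0.0429 0.0386] ang 14.9 0.72
scene mark [0.7456 0.0391 0.0341] ang 13.2 0.6
scene mark [0.622  0.0086 0.0353] ang -19.8 0.51
scene post0 [ 0.6982 -0.0721  0.113 ] ang -46.0 0.84
scene post0 [0.6539 0.1161 0.1161] ang 72.1 0.83
scene post0 [ 0.5106 -0.0222  0.1165] ang -163.8 0.74
top arrow_white [0.7443 0.0415 0.038 ] ang 14.4 0.63
top mark [0.7494 0.0403 0.0398] ang 13.3 0.56
top post0 [0.6471 0.118  0.1153] ang 75.7 0.76
```

View pics/a.png

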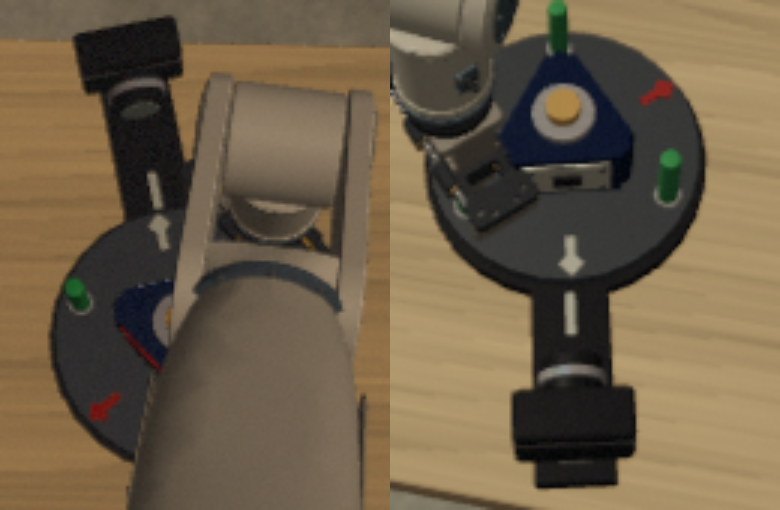

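White arrow tip (crop 571,275) lines up with the white mark line, within about 1.5°. Now release, lift and go above the button.

Request:
send_rows:
  deltas:
    - {"turn":[0,0,0],"offset":[0,0,0],"hand":110}
    - {"turn":[0,0,0],"offset":[0,0,0],"hand":110}
    - {"turn":[0,0,0],"offset":[0,0,0],"hand":110}
    - {"turn":[0,0,0],"offset":[0,0,0],"hand":110}
    - {"turn":[0,0,0],"offset":[0,0,-20],"hand":110}
    - {"turn":[0,0,0],"offset":[0,0,-35],"hand":110}
    - {"turn":[0,0,0],"offset":[0,0,-35],"hand":110}
    - {"turn":[0,0,0],"offset":[0,0,-35],"hand":110}

```text
clock: 11.75
tcp_pos: [0.6975, -0.0715, 0.1957]
eef_rot: [0.92, -0.392, -0.0, 0.0]
contact_force: [0.4, 0.2, -0.4]
grip_width: 0.0526
```

Request:
send_rows:
  deltas:
    - {"turn":[0,0,0],"offset":[9.4,32.8,-10],"hand":255}
    - {"turn":[0,0,0],"offset":[9.4,32.8,0],"hand":255}
    - {"turn":[0,0,0],"offset":[9.4,32.8,0],"hand":255}
    - {"turn":[0,0,0],"offset":[9.4,32.8,0],"hand":255}
    - {"turn":[0,0,0],"offset":[9.4,32.8,0],"hand":255}
    - {"turn":[0,0,0],"offset":[9.4,32.8,0],"hand":255}
    - {"turn":[0,0,0],"offset":[9.4,32.8,0],"hand":255}
    - {"turn":[0,0,0],"offset":[9.4,32.8,0],"hand":255}

```text
clock: 12.42
tcp_pos: [0.5594, -0.3087, 0.2048]
eef_rot: [0.92, -0.392, 0.0, 0.0]
contact_force: [0.2, -0.6, 0.3]
grip_width: 0.0015
```

Request:
send_rows:
  deltas:
    - {"turn":[0,0,0],"offset":[9.4,32.8,0],"hand":255}
    - {"turn":[0,0,0],"offset":[0,0,0],"hand":255}
    - {"turn":[0,0,0],"offset":[0,0,0],"hand":255}

```text
clock: 12.67
tcp_pos: [0.5424, -0.3382, 0.2047]
eef_rot: [0.919, -0.394, 0.0, -0.0]
contact_force: [-0.2, -0.1, 0.9]
grip_width: 0.0008
```

```bash
python3 - <<'E'
from h import *
delta(.540,-.336)
im=ctrl.read_camera("wrist"); cv2.imwrite("pics/w1.png",im); lm(["shutter_top"],"wrist")
look("white",cams=("scene",))
E
```

```text
t 12.67 tcp [ 0.5424 -0.3382  0.2047] yaw -46.39 q [-0.56  0.38  1.61  0.    1.15  1.82] F [-0.2 -0.1  0.9] w 0.0008
to (0.54, -0.336) tool mm [-3.3  0.2]
wrist shutter_top [([0.537, -0.241, 0.02], 0.97), ([0.62, -0.27, 0.02], 0.61), ([0.54, -0.335, 0.019], 0.6)]
scene arrow_white [0.7448 0.0458 0.0385] ang 16.2 0.82
scene post0 [ 0.5079 -0.0223  0.1164] ang -164.1 0.84
scene post0 [0.6507 0.1163 0.1127] ang 73.7 0.65
```

View pics/w1.png

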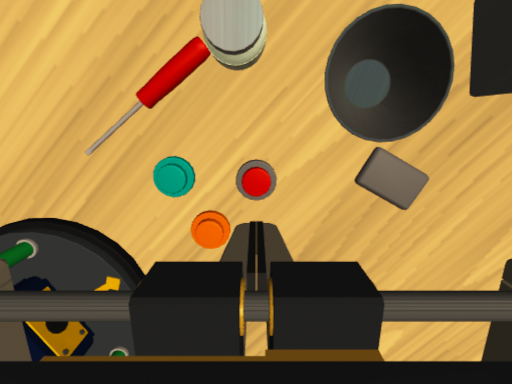

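Wrist view: red button at (257,181), tool directly over it; the look-alikes are at (174,176) and (210,229). Descending.

Request:
send_rows:
  deltas:
    - {"turn":[0,0,0],"offset":[-3.3,0,35],"hand":255}
    - {"turn":[0,0,0],"offset":[0,0,35],"hand":255}
    - {"turn":[0,0,0],"offset":[0,0,35],"hand":255}
    - {"turn":[0,0,0],"offset":[0,0,35],"hand":255}
    - {"turn":[0,0,0],"offset":[0,0,30],"hand":255}
    - {"turn":[0,0,0],"offset":[0,0,5],"hand":255}
    - {"turn":[0,0,0],"offset":[0,0,5],"hand":255}
    - {"turn":[0,0,0],"offset":[0,0,0],"hand":255}

```text
clock: 13.63
tcp_pos: [0.5415, -0.3341, 0.0249]
eef_rot: [0.92, -0.392, 0.0, -0.0]
contact_force: [0.6, -0.9, -0.3]
grip_width: 0.0004
```

Request:
send_rows:
  deltas:
    - {"turn":[0,0,0],"offset":[0,0,3],"hand":255}
    - {"turn":[0,0,0],"offset":[0,0,0],"hand":255}

```text
clock: 13.8
tcp_pos: [0.5423, -0.335, 0.0233]
eef_rot: [0.92, -0.392, 0.002, 0.0]
contact_force: [1.5, 0.4, 1.4]
grip_width: 0.0004
```

Request:
send_rows:
  deltas:
    - {"turn":[0,0,0],"offset":[0,0,2],"hand":255}
    - {"turn":[0,0,0],"offset":[0,0,0],"hand":255}

```text
clock: 13.97
tcp_pos: [0.5419, -0.335, 0.0208]
eef_rot: [0.92, -0.392, 0.001, 0.0]
contact_force: [1.4, -0.8, 3.0]
grip_width: 0.0002
```

Request:
send_rows:
  deltas:
    - {"turn":[0,0,0],"offset":[0,0,2],"hand":255}
    - {"turn":[0,0,0],"offset":[0,0,0],"hand":255}

```text
clock: 14.13
tcp_pos: [0.5416, -0.3349, 0.0182]
eef_rot: [0.92, -0.392, 0.001, 0.0]
contact_force: [2.6, -1.1, 2.9]
grip_width: 0.0009
```

Request:
send_rows:
  deltas:
    - {"turn":[0,0,0],"offset":[0,0,2],"hand":255}
    - {"turn":[0,0,0],"offset":[0,0,0],"hand":255}

```text
clock: 14.3
tcp_pos: [0.5416, -0.3349, 0.0164]
eef_rot: [0.92, -0.392, 0.001, 0.0]
contact_force: [1.5, 0.4, 7.7]
grip_width: 0.0007
```

Request:
send_rows:
  deltas:
    - {"turn":[0,0,0],"offset":[0,0,1],"hand":255}
    - {"turn":[0,0,0],"offset":[0,0,0],"hand":255}

```text
clock: 14.47
tcp_pos: [0.5417, -0.3349, 0.0162]
eef_rot: [0.92, -0.392, 0.001, 0.0]
contact_force: [-1.0, 1.8, 15.9]
grip_width: 0.0007
```

Fully pressed (stop at z=0.0162, 16 N). Going back to the same post.

Request:
send_rows:
  deltas:
    - {"turn":[0,0,0],"offset":[0,0,-20],"hand":255}
    - {"turn":[0,0,0],"offset":[0,0,-35],"hand":110}
    - {"turn":[0,0,0],"offset":[0,0,-35],"hand":110}
    - {"turn":[0,0,0],"offset":[0,0,-35],"hand":110}
    - {"turn":[0,0,0],"offset":[0,0,-35],"hand":110}
    - {"turn":[0,0,0],"offset":[3.3,0,-30],"hand":110}
    - {"turn":[0,0,0],"offset":[-9.4,-32.8,0],"hand":110}
    - {"turn":[0,0,0],"offset":[-9.4,-32.8,0],"hand":110}

```text
clock: 15.13
tcp_pos: [0.5779, -0.2789, 0.2068]
eef_rot: [0.919, -0.394, 0.002, 0.0]
contact_force: [0.5, 0.3, -0.9]
grip_width: 0.0447
```

Request:
send_rows:
  deltas:
    - {"turn":[0,0,0],"offset":[-9.4,-32.8,0],"hand":110}
    - {"turn":[0,0,0],"offset":[-9.4,-32.8,0],"hand":110}
    - {"turn":[0,0,0],"offset":[-9.4,-32.8,0],"hand":110}
    - {"turn":[0,0,0],"offset":[-9.4,-32.8,0],"hand":110}
    - {"turn":[0,0,0],"offset":[-9.4,-32.8,0],"hand":110}
    - {"turn":[0,0,0],"offset":[-9.4,-32.8,0],"hand":110}
    - {"turn":[0,0,0],"offset":[-9.4,-32.8,0],"hand":110}
    - {"turn":[0,0,0],"offset":[0,0,0],"hand":110}

```text
clock: 15.8
tcp_pos: [0.6994, -0.0661, 0.2036]
eef_rot: [0.92, -0.391, -0.001, -0.001]
contact_force: [-0.3, -0.4, 0.2]
grip_width: 0.0526
```

```bash
python3 - <<'E'
from h import *
delta(.697,-.0715)
ctrl.read_camera("wrist"); lm(["post0"],"wrist"); look("white",cams=("scene",))
E
```

```text
t 15.8 tcp [ 0.6994 -0.0661  0.2036] yaw -46.01 q [-0.1   0.48  1.46  0.    1.2   2.28] F [-0.3 -0.4  0.2] w 0.0526
to (0.697, -0.0715) tool mm [2.2 5.5]
wrist post0 [([0.648, 0.116, 0.115], 0.95), ([0.698, -0.071, 0.116], 0.94)]
scene arrow_white [0.7449 0.0457 0.0382] ang 16.1 0.81
scene mark [0.7472 0.0371 0.034 ] ang 12.2 0.85
scene post0 [0.649  0.1172 0.1118] ang 74.7 0.88
scene post0 [ 0.5077 -0.0195  0.1138] ang -165.5 0.81
scene post0 [ 0.6962 -0.073   0.1148] ang -47.1 0.8
```

Request:
send_rows:
  deltas:
    - {"turn":[0,0,0],"offset":[2,5,30],"hand":110}
    - {"turn":[0,0,0],"offset":[0,0,35],"hand":110}
    - {"turn":[0,0,0],"offset":[0,0,35],"hand":110}
    - {"turn":[0,0,0],"offset":[0,0,34],"hand":110}
    - {"turn":[0,0,0],"offset":[0,0,0],"hand":255}
    - {"turn":[0,0,0],"offset":[0,0,0],"hand":255}
    - {"turn":[0,0,0],"offset":[0,0,0],"hand":255}
    - {"turn":[0,0,0],"offset":[0,0,0],"hand":255}

```text
clock: 16.77
tcp_pos: [0.6973, -0.0769, 0.0735]
eef_rot: [0.92, -0.393, 0.002, -0.001]
contact_force: [-0.3, -0.5, 1.0]
grip_width: 0.0274
```

Request:
send_rows:
  deltas:
    - {"turn":[0,0,0],"offset":[0,0,0],"hand":255}
    - {"turn":[0,0,0],"offset":[0,0,0],"hand":255}
    - {"turn":[0,0,0],"offset":[0,0,0],"hand":255}
    - {"turn":[0,0,0],"offset":[0,0,0],"hand":255}

```text
clock: 17.1
tcp_pos: [0.6975, -0.0766, 0.0734]
eef_rot: [0.92, -0.392, 0.002, -0.001]
contact_force: [0.8, 0.1, 7.7]
grip_width: 0.0194
```

```bash
cat >> h.py <<'E'
def pol():
    p,y=st(); v=p[:2]-[.6195,.0095]; print('R',np.linalg.norm(v),'ang',np.degrees(np.arctan2(v[1],v[0])))
E
python3 -c "
from h import *
pol()"
```

```text
t 17.1 tcp [ 0.6975 -0.0766  0.0734] yaw -46.2 q [-0.11  0.61  1.56 -0.    0.97  2.27] F [0.8 0.1 7.7] w 0.0194
R 0.11623222527706033 ang -47.831504860370984
```

Request:
send_rows:
  deltas:
    - {"turn":[0,0,-2.5],"offset":[-0.1,-5,0],"hand":255}
    - {"turn":[0,0,-2.5],"offset":[-0.1,-5,0],"hand":255}
    - {"turn":[0,0,-5],"offset":[-0.4,-10,0],"hand":255}
    - {"turn":[0,0,-5],"offset":[-0.4,-10,0],"hand":255}
    - {"turn":[0,0,-5],"offset":[-0.4,-10,0],"hand":255}
    - {"turn":[0,0,-5],"offset":[-0.4,-10,0],"hand":255}
    - {"turn":[0,0,-5],"offset":[-0.4,-10,0],"hand":255}
    - {"turn":[0,0,-5],"offset":[-0.4,-10,0],"hand":255}

```text
clock: 17.77
tcp_pos: [0.7324, -0.0164, 0.0734]
eef_rot: [0.995, -0.095, 0.004, 0.0]
contact_force: [6.3, -2.2, 2.8]
grip_width: 0.02
```

```bash
python3 -c "
from h import *
pol()"
```

```text
t 17.77 tcp [ 0.7324 -0.0164  0.0734] yaw -10.96 q [-0.02  0.65  1.49 -0.    1.    1.74] F [ 6.3 -2.2  2.8] w 0.02
R 0.11584251230296674 ang -12.915693727218745
```

Request:
send_rows:
  deltas:
    - {"turn":[0,0,-5],"offset":[-0.4,-10,0],"hand":255}
    - {"turn":[0,0,-5],"offset":[-0.4,-10,0],"hand":255}
    - {"turn":[0,0,-5],"offset":[-0.4,-10,0],"hand":255}
    - {"turn":[0,0,-5],"offset":[-0.4,-10,0],"hand":255}
    - {"turn":[0,0,-5],"offset":[-0.4,-10,0],"hand":255}
    - {"turn":[0,0,-5],"offset":[-0.4,-10,0],"hand":255}
    - {"turn":[0,0,-5],"offset":[-0.4,-10,0],"hand":255}
    - {"turn":[0,0,-5],"offset":[-0.4,-10,0],"hand":255}

```text
clock: 18.43
tcp_pos: [0.7221, 0.0631, 0.0734]
eef_rot: [0.968, 0.251, 0.005, 0.001]
contact_force: [13.2, 3.2, -0.1]
grip_width: 0.0198
```

Request:
send_rows:
  deltas:
    - {"turn":[0,0,-5],"offset":[-0.4,-10,0],"hand":255}
    - {"turn":[0,0,-5],"offset":[-0.4,-10,0],"hand":255}
    - {"turn":[0,0,-5],"offset":[-0.4,-10,0],"hand":255}
    - {"turn":[0,0,-5],"offset":[-0.4,-10,0],"hand":255}
    - {"turn":[0,0,-5],"offset":[-0.4,-10,0],"hand":255}
    - {"turn":[0,0,-5],"offset":[-0.4,-10,0],"hand":255}
    - {"turn":[0,0,-5],"offset":[-0.4,-10,0],"hand":255}
    - {"turn":[0,0,-5],"offset":[-0.4,-10,0],"hand":255}

```text
clock: 19.1
tcp_pos: [0.6619, 0.1168, 0.0734]
eef_rot: [0.824, 0.567, 0.005, 0.001]
contact_force: [6.9, 11.1, 2.6]
grip_width: 0.0196
```

Request:
send_rows:
  deltas:
    - {"turn":[0,0,0],"offset":[0,0,0],"hand":255}

```text
clock: 19.18
tcp_pos: [0.6598, 0.1171, 0.0733]
eef_rot: [0.823, 0.567, 0.004, -0.0]
contact_force: [4.0, 12.5, 2.7]
grip_width: 0.0199
```

```bash
python3 -c "
from h import *
pol(); look('yellow'); look('yellow',cams=('scene',))"
```

```text
t 19.18 tcp [0.6598 0.1171 0.0733] yaw 69.13 q [0.17 0.57 1.64 0.   0.93 0.53] F [ 4.  12.5  2.7] w 0.0199
R 0.1149315997841393 ang 69.45375365597505
scene arrow_yellow [0.7476 0.0272 0.0382] ang 7.9 0.74
scene arrow_yellow [ 0.5366 -0.3338  0.0223] ang -103.6 0.72
scene mark [0.7449 0.0363 0.0343] ang 12.1 0.87
scene post0 [ 0.6902 -0.0781  0.114 ] ang -51.1 0.97
scene post0 [0.6621 0.1107 0.113 ] ang 67.2 0.78
scene post0 [ 0.5116 -0.0056  0.1155] ang -172.0 0.59
top arrow_yellow [0.7485 0.0275 0.0384] ang 7.9 0.9
top arrow_yellow [ 0.5403 -0.3359  0.0201] ang -102.9 0.61
top mark [0.7507 0.0453 0.0413] ang 15.3 0.78
top post0 [ 0.6892 -0.0804  0.1184] ang -52.2 0.91
top post0 [ 0.5072 -0.0041  0.1162] ang -173.1 0.57
scene arrow_yellow [0.7442 0.0265 0.0405] ang 7.8 0.64
scene arrow_yellow [0.6164 0.4653 0.0017] ang 90.4 0.56
scene mark [0.7464 0.0395 0.0335] ang 13.3 0.68
scene post0 [ 0.6885 -0.083   0.1159] ang -53.3 0.88
scene post0 [ 0.5088 -0.0058  0.1164] ang -172.1 0.83
scene post0 [0.659  0.1112 0.1115] ang 68.8 0.71
```

Request:
send_rows:
  deltas:
    - {"turn":[0,0,-2.7],"offset":[-0.6,-5.2,0],"hand":255}
    - {"turn":[0,0,-2.7],"offset":[-0.6,-5.2,0],"hand":255}
    - {"turn":[0,0,0],"offset":[0,0,0],"hand":255}
    - {"turn":[0,0,0],"offset":[0,0,0],"hand":255}

```text
clock: 20.12
tcp_pos: [0.6502, 0.1189, 0.0731]
eef_rot: [0.798, 0.603, 0.003, -0.0]
contact_force: [1.4, 12.2, 4.8]
grip_width: 0.0199
```

```bash
python3 -c "
from h import *
pol(); look('yellow',pic='b')
t=cv2.imread('pics/b_top.png');s=cv2.imread('pics/b_scene.png')
cv2.imwrite('pics/b.png',np.hstack([cv2.resize(t[70:240,190:320],(390,510)),cv2.resize(s[180:345,190:320],(390,510))]))"
```

```text
t 20.12 tcp [0.6502 0.1189 0.0731] yaw 74.2 q [0.18 0.56 1.66 0.   0.92 0.45] F [ 1.4 12.2  4.8] w 0.0199
R 0.11362622068135496 ang 74.33301431913549
scene arrow_yellow [0.7453 0.039  0.0412] ang 13.2 0.74
scene mark [0.7412 0.0387 0.0343] ang 13.5 0.71
scene post0 [ 0.695  -0.0754  0.1154] ang -48.4 0.87
scene post0 [0.6504 0.1169 0.1133] ang 73.9 0.86
scene post0 [ 0.5082 -0.0161  0.1156] ang -167.0 0.85
top arrow_yellow [0.7436 0.0372 0.0356] ang 12.6 0.64
top mark [0.7502 0.0426 0.0384] ang 14.2 0.72
top post0 [ 0.5114 -0.0196  0.1148] ang -164.9 0.92
top post0 [ 0.6941 -0.0701  0.1201] ang -46.9 0.71
top post0 [0.749  0.0413 0.0408] ang 13.8 0.64
```

View pics/b.png

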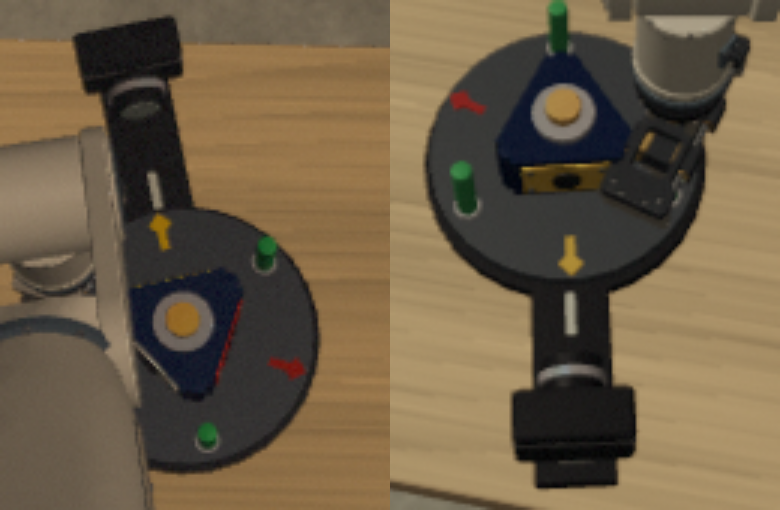

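Yellow arrow on the mark line in both views. Release, lift and go to the button.

Request:
send_rows:
  deltas:
    - {"turn":[0,0,0],"offset":[0,0,0],"hand":110}
    - {"turn":[0,0,0],"offset":[0,0,0],"hand":110}
    - {"turn":[0,0,0],"offset":[0,0,0],"hand":110}
    - {"turn":[0,0,0],"offset":[0,0,0],"hand":110}
    - {"turn":[0,0,0],"offset":[0,0,-20],"hand":110}
    - {"turn":[0,0,0],"offset":[0,0,-35],"hand":110}
    - {"turn":[0,0,0],"offset":[0,0,-35],"hand":110}
    - {"turn":[0,0,0],"offset":[0,0,-35],"hand":110}

```text
clock: 21.18
tcp_pos: [0.6475, 0.1156, 0.1966]
eef_rot: [0.798, 0.603, -0.001, -0.0]
contact_force: [0.1, -0.0, -0.6]
grip_width: 0.0522
```

Request:
send_rows:
  deltas:
    - {"turn":[0,0,0],"offset":[0,0,-10],"hand":255}
    - {"turn":[0,0,0],"offset":[-33.4,1.4,0],"hand":255}
    - {"turn":[0,0,0],"offset":[-33.4,1.4,0],"hand":255}
    - {"turn":[0,0,0],"offset":[-33.4,1.4,0],"hand":255}
    - {"turn":[0,0,0],"offset":[-33.4,1.4,0],"hand":255}
    - {"turn":[0,0,0],"offset":[-33.4,1.4,0],"hand":255}
    - {"turn":[0,0,0],"offset":[-33.4,1.4,0],"hand":255}
    - {"turn":[0,0,0],"offset":[-33.4,1.4,0],"hand":255}

```text
clock: 21.85
tcp_pos: [0.5928, -0.1133, 0.2052]
eef_rot: [0.798, 0.603, -0.0, -0.0]
contact_force: [-0.1, 0.5, -0.3]
grip_width: 0.0014
```

Request:
send_rows:
  deltas:
    - {"turn":[0,0,0],"offset":[-33.4,1.4,0],"hand":255}
    - {"turn":[0,0,0],"offset":[-33.4,1.4,0],"hand":255}
    - {"turn":[0,0,0],"offset":[-33.4,1.4,0],"hand":255}
    - {"turn":[0,0,0],"offset":[-33.4,1.4,0],"hand":255}
    - {"turn":[0,0,0],"offset":[-33.4,1.4,0],"hand":255}
    - {"turn":[0,0,0],"offset":[-33.4,1.4,0],"hand":255}
    - {"turn":[0,0,0],"offset":[-33.4,1.4,0],"hand":255}
    - {"turn":[0,0,0],"offset":[0,0,0],"hand":255}

```text
clock: 22.52
tcp_pos: [0.5377, -0.3444, 0.2051]
eef_rot: [0.799, 0.602, -0.001, 0.001]
contact_force: [-0.0, 0.7, 0.4]
grip_width: 0.0005
```

```bash
python3 -c "
from h import *
delta(.540,-.3355); look('yellow')"
```

```text
t 22.52 tcp [ 0.5377 -0.3444  0.2051] yaw 74.0 q [-0.57  0.38  1.61 -0.    1.15 -0.29] F [-0.   0.7  0.4] w 0.0005
to (0.54, -0.3355) tool mm [ 9.2 -0.3]
scene arrow_yellow [0.7466 0.0387 0.0401] ang 12.9 0.89
scene mark [0.7477 0.039  0.0364] ang 13.0 0.75
scene post0 [ 0.5125 -0.0171  0.1147] ang -166.0 0.94
scene post0 [0.6491 0.1133 0.1116] ang 74.1 0.72
scene post0 [ 0.6982 -0.0735  0.1145] ang -46.5 0.57
top arrow_yellow [0.7446 0.0395 0.0388] ang 13.5 0.79
top arrow_yellow [0.5291 0.1016 0.0343] ang 134.5 0.56
top mark [0.7479 0.0424 0.0397] ang 14.4 0.66
top mark [0.4896 0.3294 0.0024] ang 112.1 0.51
top post0 [0.6482 0.1165 0.1173] ang 75.0 0.77
top post0 [ 0.509  -0.0164  0.1139] ang -166.8 0.74
top post0 [ 0.6939 -0.071   0.1198] ang -47.3 0.57
```

Request:
send_rows:
  deltas:
    - {"turn":[0,0,0],"offset":[9.2,0,35],"hand":255}
    - {"turn":[0,0,0],"offset":[0,0,35],"hand":255}
    - {"turn":[0,0,0],"offset":[0,0,35],"hand":255}
    - {"turn":[0,0,0],"offset":[0,0,35],"hand":255}
    - {"turn":[0,0,0],"offset":[0,0,30],"hand":255}
    - {"turn":[0,0,0],"offset":[0,0,5],"hand":255}
    - {"turn":[0,0,0],"offset":[0,0,5],"hand":255}
    - {"turn":[0,0,0],"offset":[0,0,3],"hand":255}

```text
clock: 23.58
tcp_pos: [0.5429, -0.3304, 0.0233]
eef_rot: [0.797, 0.603, 0.0, 0.0]
contact_force: [-1.6, -0.2, 0.5]
grip_width: 0.0004
```

Request:
send_rows:
  deltas:
    - {"turn":[0,0,0],"offset":[0,0,2],"hand":255}
    - {"turn":[0,0,0],"offset":[0,0,2],"hand":255}
    - {"turn":[0,0,0],"offset":[0,0,2],"hand":255}
    - {"turn":[0,0,0],"offset":[0,0,1],"hand":255}
    - {"turn":[0,0,0],"offset":[0,0,0],"hand":255}
    - {"turn":[0,0,0],"offset":[0,0,0],"hand":255}
    - {"turn":[0,0,0],"offset":[0,0,0],"hand":255}

```text
clock: 24.17
tcp_pos: [0.5431, -0.3309, 0.0164]
eef_rot: [0.798, 0.603, 0.0, 0.001]
contact_force: [2.8, 1.0, 6.3]
grip_width: 0.0007
```

Request:
send_rows:
  deltas:
    - {"turn":[0,0,0],"offset":[0,0,-20],"hand":255}
    - {"turn":[0,0,0],"offset":[0,0,-35],"hand":110}
    - {"turn":[0,0,0],"offset":[0,0,-35],"hand":110}
    - {"turn":[0,0,0],"offset":[0,0,-35],"hand":110}
    - {"turn":[0,0,0],"offset":[0,0,-35],"hand":110}
    - {"turn":[0,0,0],"offset":[0,0,-30],"hand":110}
    - {"turn":[0,0,0],"offset":[32.7,-1.5,0],"hand":110}
    - {"turn":[0,0,0],"offset":[32.7,-1.5,0],"hand":110}

```text
clock: 24.83
tcp_pos: [0.5574, -0.2679, 0.2078]
eef_rot: [0.798, 0.602, 0.001, 0.002]
contact_force: [0.6, 0.3, -1.4]
grip_width: 0.0451
```

Request:
send_rows:
  deltas:
    - {"turn":[0,0,0],"offset":[32.7,-1.5,0],"hand":110}
    - {"turn":[0,0,0],"offset":[32.7,-1.5,0],"hand":110}
    - {"turn":[0,0,0],"offset":[32.7,-1.5,0],"hand":110}
    - {"turn":[0,0,0],"offset":[32.7,-1.5,0],"hand":110}
    - {"turn":[0,0,0],"offset":[32.7,-1.5,0],"hand":110}
    - {"turn":[0,0,0],"offset":[32.7,-1.5,0],"hand":110}
    - {"turn":[0,0,0],"offset":[32.7,-1.5,0],"hand":110}
    - {"turn":[0,0,0],"offset":[32.7,-1.5,0],"hand":110}

```text
clock: 25.5
tcp_pos: [0.6162, -0.0104, 0.2052]
eef_rot: [0.798, 0.603, -0.001, -0.0]
contact_force: [0.2, -1.1, -0.1]
grip_width: 0.052
```

Request:
send_rows:
  deltas:
    - {"turn":[0,0,0],"offset":[32.7,-1.5,0],"hand":110}
    - {"turn":[0,0,0],"offset":[32.7,-1.5,0],"hand":110}
    - {"turn":[0,0,0],"offset":[32.7,-1.5,0],"hand":110}
    - {"turn":[0,0,0],"offset":[32.7,-1.5,0],"hand":110}
    - {"turn":[0,0,0],"offset":[0,0,0],"hand":110}
    - {"turn":[0,0,0],"offset":[0,0,0],"hand":110}
    - {"turn":[0,0,0],"offset":[0,0,0],"hand":110}

```text
clock: 26.08
tcp_pos: [0.6459, 0.1151, 0.205]
eef_rot: [0.797, 0.603, -0.001, -0.0]
contact_force: [-0.9, -0.5, 0.3]
grip_width: 0.0522
```

```bash
python3 -c "
from h import *
delta(.650,.116); ctrl.read_camera('wrist'); lm(['post0'],'wrist')"
```

```text
t 26.08 tcp [0.6459 0.1151 0.205 ] yaw 74.22 q [ 0.17  0.41  1.57 -0.    1.16  0.45] F [-0.9 -0.5  0.3] w 0.0522
to (0.65, 0.116) tool mm [2.  3.7]
wrist post0 [([0.65, 0.116, 0.116], 0.86), ([0.583, -0.117, 0.04], 0.39)]
```

Same post confirmed. Descend, grip and begin the arc.

Request:
send_rows:
  deltas:
    - {"turn":[0,0,0],"offset":[2,3.7,30],"hand":110}
    - {"turn":[0,0,0],"offset":[0,0,35],"hand":110}
    - {"turn":[0,0,0],"offset":[0,0,35],"hand":110}
    - {"turn":[0,0,0],"offset":[0,0,34],"hand":110}
    - {"turn":[0,0,0],"offset":[0,0,0],"hand":255}
    - {"turn":[0,0,0],"offset":[0,0,0],"hand":255}
    - {"turn":[0,0,0],"offset":[0,0,0],"hand":255}
    - {"turn":[0,0,0],"offset":[0,0,0],"hand":255}

```text
clock: 26.85
tcp_pos: [0.6525, 0.1166, 0.0743]
eef_rot: [0.798, 0.603, 0.002, 0.001]
contact_force: [0.7, 0.3, 0.1]
grip_width: 0.0275
```

Request:
send_rows:
  deltas:
    - {"turn":[0,0,0],"offset":[0,0,0],"hand":255}
    - {"turn":[0,0,0],"offset":[0,0,0],"hand":255}
    - {"turn":[0,0,0],"offset":[0,0,0],"hand":255}
    - {"turn":[0,0,0],"offset":[0,0,0],"hand":255}
    - {"turn":[0,0,-2.5],"offset":[-0.1,-5,0],"hand":255}
    - {"turn":[0,0,-2.5],"offset":[-0.1,-5,0],"hand":255}
    - {"turn":[0,0,-5],"offset":[-0.4,-9.8,0],"hand":255}
    - {"turn":[0,0,-5],"offset":[-0.4,-9.8,0],"hand":255}

```text
clock: 27.52
tcp_pos: [0.6235, 0.1218, 0.0739]
eef_rot: [0.711, 0.703, 0.002, 0.001]
contact_force: [1.9, 1.1, 5.8]
grip_width: 0.0195
```

```bash
python3 -c "
from h import *
pol()"
```

```text
t 27.52 tcp [0.6235 0.1218 0.0739] yaw 89.41 q [0.19 0.52 1.72 0.   0.89 0.2 ] F [1.9 1.1 5.8] w 0.0195
R 0.11236589578484367 ang 87.94837346206712
```

Request:
send_rows:
  deltas:
    - {"turn":[0,0,-5],"offset":[-0.4,-9.8,0],"hand":255}
    - {"turn":[0,0,-5],"offset":[-0.4,-9.8,0],"hand":255}
    - {"turn":[0,0,-5],"offset":[-0.4,-9.8,0],"hand":255}
    - {"turn":[0,0,-5],"offset":[-0.4,-9.8,0],"hand":255}
    - {"turn":[0,0,-5],"offset":[-0.4,-9.8,0],"hand":255}
    - {"turn":[0,0,-5],"offset":[-0.4,-9.8,0],"hand":255}
    - {"turn":[0,0,-5],"offset":[-0.4,-9.8,0],"hand":255}
    - {"turn":[0,0,-5],"offset":[-0.4,-9.8,0],"hand":255}

```text
clock: 28.18
tcp_pos: [0.5494, 0.0978, 0.0738]
eef_rot: [0.427, 0.904, 0.002, 0.001]
contact_force: [-4.4, 8.1, 10.9]
grip_width: 0.0196
```

Request:
send_rows:
  deltas:
    - {"turn":[0,0,-5],"offset":[-0.4,-9.8,0],"hand":255}
    - {"turn":[0,0,-5],"offset":[-0.4,-9.8,0],"hand":255}
    - {"turn":[0,0,-5],"offset":[-0.4,-9.8,0],"hand":255}
    - {"turn":[0,0,-5],"offset":[-0.4,-9.8,0],"hand":255}
    - {"turn":[0,0,-5],"offset":[-0.4,-9.8,0],"hand":255}
    - {"turn":[0,0,-5],"offset":[-0.4,-9.8,0],"hand":255}
    - {"turn":[0,0,0],"offset":[0,0,0],"hand":255}

```text
clock: 28.77
tcp_pos: [0.514, 0.0483, 0.0734]
eef_rot: [0.178, 0.984, 0.0, 0.0]
contact_force: [-6.3, 1.8, 12.4]
grip_width: 0.0196
```

```bash
python3 -c "
from h import *
pol()"
```

```text
t 28.77 tcp [0.514  0.0483 0.0734] yaw 159.49 q [ 0.09  0.37  1.98  0.    0.79 -1.12] F [-6.3  1.8 12.4] w 0.0196
R 0.1124244092290551 ang 159.80781161375364
```

Remaining about 33.5° to put the post at 193.3°.

Request:
send_rows:
  deltas:
    - {"turn":[0,0,-5],"offset":[-0.4,-9.8,0],"hand":255}
    - {"turn":[0,0,-5],"offset":[-0.4,-9.8,0],"hand":255}
    - {"turn":[0,0,-5],"offset":[-0.4,-9.8,0],"hand":255}
    - {"turn":[0,0,-5],"offset":[-0.4,-9.8,0],"hand":255}
    - {"turn":[0,0,-5],"offset":[-0.4,-9.8,0],"hand":255}
    - {"turn":[0,0,-5],"offset":[-0.4,-9.8,0],"hand":255}
    - {"turn":[0,0,-3.5],"offset":[-0.2,-6.8,0],"hand":255}
    - {"turn":[0,0,0],"offset":[0,0,0],"hand":255}

```text
clock: 29.43
tcp_pos: [0.5104, -0.0168, 0.0733]
eef_rot: [-0.112, 0.994, -0.0, 0.001]
contact_force: [-4.1, -1.0, 8.9]
grip_width: 0.0195
```

Request:
send_rows:
  deltas:
    - {"turn":[0,0,0],"offset":[0,0,0],"hand":255}
    - {"turn":[0,0,0],"offset":[0,0,0],"hand":255}

```text
clock: 29.6
tcp_pos: [0.5103, -0.0161, 0.0733]
eef_rot: [-0.111, 0.994, -0.0, 0.001]
contact_force: [-5.2, -2.1, 10.0]
grip_width: 0.0194
```

```bash
python3 -c "
from h import *
pol(); look('red',pic='c')
t=cv2.imread('pics/c_top.png');s=cv2.imread('pics/c_scene.png')
cv2.imwrite('pics/c.png',np.hstack([cv2.resize(t[70:240,190:320],(390,510)),cv2.resize(s[180:345,190:320],(390,510))]))"
```

```text
t 29.6 tcp [ 0.5103 -0.0161  0.0733] yaw 192.7 q [-0.03  0.37  1.99 -0.    0.78 -1.83] F [-5.2 -2.1 10. ] w 0.0194
R 0.11221541926174705 ang -166.79428128517787
scene arrow_red [0.7425 0.0396 0.0392] ang 13.8 0.8
scene mark [0.7449 0.0389 0.0347] ang 13.2 0.87
scene post0 [ 0.5103 -0.0176  0.1145] ang -166.1 0.96
scene post0 [ 0.6968 -0.0695  0.114 ] ang -45.6 0.63
scene post0 [0.6486 0.1133 0.1141] ang 74.3 0.56
top arrow_red [0.7455 0.0444 0.0386] ang 15.5 0.96
top mark [0.748  0.0426 0.0392] ang 14.4 0.65
top mark [ 0.5409 -0.3352  0.0242] ang -102.8 0.55
top post0 [ 0.6937 -0.0714  0.1146] ang -47.5 0.85
top post0 [0.6523 0.1166 0.1181] ang 73.0 0.77
```

View pics/c.png

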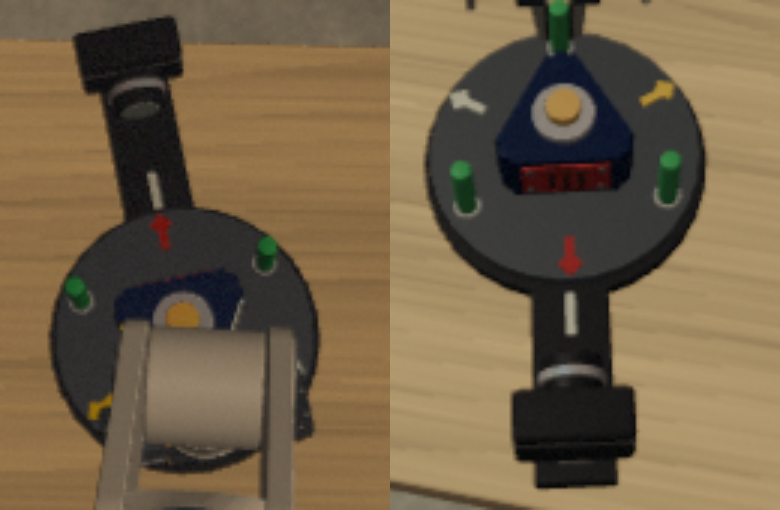

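Red arrow on the mark in both views. Release and go to the button.

Request:
send_rows:
  deltas:
    - {"turn":[0,0,0],"offset":[0,0,0],"hand":110}
    - {"turn":[0,0,0],"offset":[0,0,0],"hand":110}
    - {"turn":[0,0,0],"offset":[0,0,0],"hand":110}
    - {"turn":[0,0,0],"offset":[0,0,0],"hand":110}
    - {"turn":[0,0,0],"offset":[0,0,-20],"hand":110}
    - {"turn":[0,0,0],"offset":[0,0,-35],"hand":110}
    - {"turn":[0,0,0],"offset":[0,0,-35],"hand":110}
    - {"turn":[0,0,0],"offset":[0,0,-35],"hand":110}

```text
clock: 30.67
tcp_pos: [0.5093, -0.0156, 0.1978]
eef_rot: [-0.111, 0.994, 0.0, -0.0]
contact_force: [1.0, 0.3, 0.3]
grip_width: 0.0525
```

Request:
send_rows:
  deltas:
    - {"turn":[0,0,0],"offset":[0,0,-10],"hand":255}
    - {"turn":[0,0,0],"offset":[4.3,-31.8,0],"hand":255}
    - {"turn":[0,0,0],"offset":[4.3,-31.8,0],"hand":255}
    - {"turn":[0,0,0],"offset":[4.3,-31.8,0],"hand":255}
    - {"turn":[0,0,0],"offset":[4.3,-31.8,0],"hand":255}
    - {"turn":[0,0,0],"offset":[4.3,-31.8,0],"hand":255}
    - {"turn":[0,0,0],"offset":[4.3,-31.8,0],"hand":255}
    - {"turn":[0,0,0],"offset":[4.3,-31.8,0],"hand":255}

```text
clock: 31.33
tcp_pos: [0.5291, -0.2409, 0.206]
eef_rot: [-0.111, 0.994, 0.0, -0.0]
contact_force: [0.9, 0.3, 0.6]
grip_width: 0.0015
```

Request:
send_rows:
  deltas:
    - {"turn":[0,0,0],"offset":[4.3,-31.8,0],"hand":255}
    - {"turn":[0,0,0],"offset":[4.3,-31.8,0],"hand":255}
    - {"turn":[0,0,0],"offset":[4.3,-31.8,0],"hand":255}
    - {"turn":[0,0,0],"offset":[0,0,0],"hand":255}
    - {"turn":[0,0,0],"offset":[0,0,0],"hand":255}
    - {"turn":[0,0,0],"offset":[0,0,0],"hand":255}

```text
clock: 31.83
tcp_pos: [0.5372, -0.3347, 0.2057]
eef_rot: [-0.11, 0.994, 0.001, -0.001]
contact_force: [-0.1, -0.4, -0.3]
grip_width: 0.0005
```

```bash
python3 -c "
from h import *
delta(.540,-.3355); look('red')"
```

```text
t 31.83 tcp [ 0.5372 -0.3347  0.2057] yaw 192.66 q [-0.56  0.37  1.62  0.    1.15 -2.35] F [-0.1 -0.4 -0.3] w 0.0005
to (0.54, -0.3355) tool mm [-2.5 -1.4]
scene arrow_red [0.7434 0.0395 0.0398] ang 13.6 0.66
scene arrow_red [ 0.5239 -0.5169 -0.0008] ang -100.3 0.55
scene mark [0.743  0.0392 0.0331] ang 13.5 0.69
scene post0 [0.6497 0.1151 0.1125] ang 74.0 0.78
scene post0 [ 0.5115 -0.0174  0.1103] ang -166.0 0.64
scene post0 [ 0.6971 -0.0731  0.1129] ang -46.8 0.62
top arrow_red [0.7465 0.0411 0.0389] ang 14.0 0.98
top mark [0.751  0.0392 0.0395] ang 12.7 0.72
top post0 [ 0.695  -0.0725  0.1148] ang -47.4 0.98
top post0 [0.6486 0.1191 0.1169] ang 75.1 0.81
top post0 [ 0.5091 -0.0169  0.1179] ang -166.6 0.74
```

Request:
send_rows:
  deltas:
    - {"turn":[0,0,0],"offset":[-2.5,-1.4,35],"hand":255}
    - {"turn":[0,0,0],"offset":[0,0,35],"hand":255}
    - {"turn":[0,0,0],"offset":[0,0,35],"hand":255}
    - {"turn":[0,0,0],"offset":[0,0,35],"hand":255}
    - {"turn":[0,0,0],"offset":[0,0,30],"hand":255}
    - {"turn":[0,0,0],"offset":[0,0,5],"hand":255}
    - {"turn":[0,0,0],"offset":[0,0,5],"hand":255}
    - {"turn":[0,0,0],"offset":[0,0,3],"hand":255}

```text
clock: 32.9
tcp_pos: [0.5412, -0.3365, 0.0243]
eef_rot: [-0.111, 0.994, -0.0, 0.0]
contact_force: [0.3, 0.3, 0.5]
grip_width: 0.0006
```

Request:
send_rows:
  deltas:
    - {"turn":[0,0,0],"offset":[0,0,2],"hand":255}
    - {"turn":[0,0,0],"offset":[0,0,2],"hand":255}
    - {"turn":[0,0,0],"offset":[0,0,2],"hand":255}
    - {"turn":[0,0,0],"offset":[0,0,1.5],"hand":255}
    - {"turn":[0,0,0],"offset":[0,0,0],"hand":255}
    - {"turn":[0,0,0],"offset":[0,0,0],"hand":255}
    - {"turn":[0,0,0],"offset":[0,0,0],"hand":255}

```text
clock: 33.48
tcp_pos: [0.5414, -0.3367, 0.0168]
eef_rot: [-0.111, 0.994, -0.001, 0.001]
contact_force: [2.8, -2.0, 3.3]
grip_width: 0.0004
```

Request:
send_rows:
  deltas:
    - {"turn":[0,0,0],"offset":[0,0,1.5],"hand":255}
    - {"turn":[0,0,0],"offset":[0,0,0],"hand":255}
    - {"turn":[0,0,0],"offset":[0,0,0],"hand":255}

```text
clock: 33.73
tcp_pos: [0.5415, -0.3367, 0.0162]
eef_rot: [-0.111, 0.994, -0.001, 0.001]
contact_force: [-0.2, -0.0, 15.7]
grip_width: 0.0005
```

Request:
send_rows:
  deltas:
    - {"turn":[0,0,0],"offset":[0,0,-20],"hand":255}
    - {"turn":[0,0,0],"offset":[0,0,-35],"hand":255}
    - {"turn":[0,0,0],"offset":[0,0,-35],"hand":255}
    - {"turn":[0,0,0],"offset":[0,0,-35],"hand":255}
    - {"turn":[0,0,0],"offset":[0,0,-35],"hand":255}
    - {"turn":[0,0,0],"offset":[0,0,-30],"hand":255}
    - {"turn":[0,0,0],"offset":[0,0,0],"hand":255}
    - {"turn":[0,0,0],"offset":[0,0,0],"hand":255}

```text
clock: 34.4
tcp_pos: [0.5408, -0.3364, 0.206]
eef_rot: [-0.111, 0.994, -0.001, 0.001]
contact_force: [-0.5, 0.8, -0.7]
grip_width: 0.0005
```

```bash
python3 -c "
from h import *
look('red',pic='d'); st(); lm(['tape','spray','screwdriver','wrench','shade','jar','cover'],'scene')
im=cv2.imread('pics/d_scene.png'); cv2.imwrite('pics/d.png',im[120:300,60:320].repeat(3,0).repeat(3,1))"
```

```text
scene arrow_red [0.7446 0.038  0.04  ] ang 12.8 0.85
scene arrow_red [ 0.7063 -0.3133  0.0058] ang -74.9 0.59
scene mark [0.7437 0.0371 0.035 ] ang 12.5 0.64
scene post0 [ 0.5129 -0.0173  0.1115] ang -165.9 0.9
scene post0 [0.6505 0.113  0.1167] ang 73.3 0.76
scene post0 [0.5276 0.1022 0.0389] ang 134.8 0.64
top arrow_red [0.7446 0.0444 0.0398] ang 15.6 0.86
top mark [0.7472 0.0395 0.0404] ang 13.2 0.76
top post0 [ 0.6946 -0.0732  0.1153] ang -47.8 0.85
top post0 [ 0.5078 -0.0162  0.1184] ang -167.0 0.61
t 34.8 tcp [ 0.5401 -0.3359  0.2035] yaw 192.69 q [-0.56  0.38  1.62  0.    1.14 -2.35] F [ 1.1  0.5 -0.6] w 0.0007
scene tape []
scene spray [([0.584, -0.109, 0.04], 0.68)]
scene screwdriver [([0.708, -0.311, 0.001], 0.64)]
scene wrench [([0.395, 0.469, -0.0], 0.9), ([0.527, 0.103, 0.038], 0.49)]
scene shade [([0.522, -0.517, -0.002], 0.92)]
scene jar [([0.668, -0.442, -0.001], 0.81), ([0.58, -0.112, 0.039], 0.69)]
scene cover [([0.411, -0.459, -0.001], 0.6), ([0.484, 0.332, 0.001], 0.54)]
```

View pics/d.png

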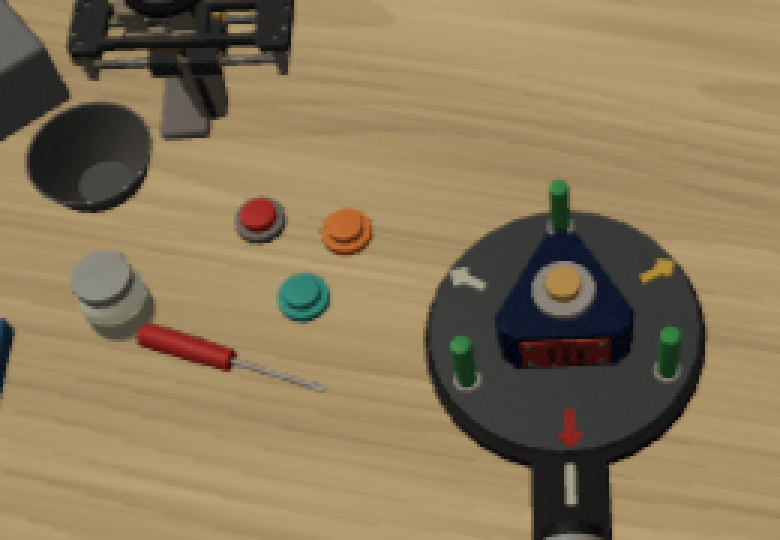

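The red arrow (570,445) is on the mark line, the button (258,215) is up, and the arm is clear of everything. Handing in.

```bash
python3 -c "
from h import *
print(ctrl.close_job())"
```

```text
the job is handed in; nothing more can be done
None
```

I photographed all three sides in order (white, yellow, red) and handed the job in at about 35 s; the hand-in gives no verdict. I turned the table by gripping one green post each time. For each photo I pressed the red button to its stop: about 7 mm of travel, to z ≈ 0.0162–0.0164.

- **Red side at the end:** the red arrow is on the mark by eye in the last picture. The landmark readings put it 0.3° (scene camera) and 2.4° (top camera) from the mark, against about 6° allowed.
- **White side:** just after I let go, and again after the press, the scene camera read white about 16°, against 12–13° for the mark. That is 3–4° off (about 7–9 mm), closer to the 14 mm limit than the other two, although the pictures and other readings suggested 1–1.5°.
- **Yellow side:** the readings were within about 1° of the mark before the press.
- **Button and arm:** the button looked up in the last picture. The arm stood clear above it, with no contact force beyond noise.
- **Bystanders:** the screwdriver, wrench, shade, jar and cover read within a few mm of where they started. At the last check the network did not find the tape and placed the spray bottle on the turntable, a false reading, so neither was confirmed. The arm never went near the spray bottle or the tape.

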